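# Kickstand down, hold the roller flap upright

### The job

The roller flap of the bench roller bed has been thrown open and leans back on its stop, with its kickstand folded up along its left side. Flip the kickstand down over centre until it snaps fully home, then grip the flap by the grab rail across its top, bring it upright and finish while still gripping the rail, holding the flap upright and still so that it tips neither way while a colleague clears the dropped caps from the pan below. Do not let the flap drop shut, and leave the tray, bottles, tape roll and bar clamp around it as they are.

Things in the scene. Friction and masses are not known exactly. Their poses are not given: they have to be found in the camera images.
- bed: Fixed roller bed: two aluminium side rails, tops at z = 60 mm, 40 mm wide, centred 135 mm left and right of the middle. Origin on the bench, straight below the middle of the flap's hinge shaft; x along the rails (away from the robot, yaw within 0.3 rad), y along the shaft to the left, z up. Rollers behind the hinge (+x), an open gap with a shallow pan in front (-x).
- flap_hinge (a point): Middle of the hinge shaft, 60 mm above the bench. The point turns with the flap: y along the shaft to the left, z from the shaft up along the flap. The flap (0.8 to 0.95 kg) is an open frame: side plates 36 mm deep, 108 mm left and right of the middle, reaching 220 mm from the shaft; three 30 mm rollers at 35, 85 and 135 mm; the grab rail at 200 mm.
- flap (a joint): Tilt of the flap about the hinge shaft, rad. 0 = upright; positive leans back, away from the robot: it starts and rests on its stop at 0.45; negative leans forward, -1.5 = fallen shut. The hinge runs freely: let go near 0, the flap tips either way. With the kickstand home, its foot meets the bed's left rail and stops the flap at about -0.17.
- grab_rail: Round bare steel bar, 16 mm in diameter, 214 mm long, joining the flap's side plates near its top: the grip of the flap. Origin at its middle, 200 mm from the hinge shaft; y along the bar, z along the flap away from the hinge. Open space of 42 mm between the bar and the next roller.
- kick (a joint): Angle of the kickstand about its pivot, relative to the flap, rad. 0 = folded up along the flap; grows as the leg swings forward (-x of the bed, to the robot) and down; 2.54 = fully home on its stop. Its spring drives it back to 0 below about 0.8 and on to home above about 1.0. Takes about 1 to 1.5 N at the tang; more than about 2 N forward there lifts the flap off its stop.
- kick_pivot (a point): Pivot of the kickstand, on the leg's centre line outside the flap's left side plate, 128 mm left of the flap's middle, 125 mm from the hinge shaft along the flap. The point turns with the kickstand: z from the pivot along the leg to the foot, y along the pivot to the left.
- kick_tang (a point): Middle of the tang: a round bare steel peg 10 mm in diameter that sticks out 50 mm to the left of the leg's centre line, square to the leg, 105 mm from the pivot; made to be pushed. The point lies 30 mm left of the leg's centre line. The leg is a 12 mm round bar.
- kick_foot (a point): Centre of the kickstand's round rubber foot (radius 10 mm), at the end of the leg, 125 mm from the pivot.
- tray: Black display tray, 85 x 180 x 50 mm, filled with eight bottles (118 mm high in all), standing on the rollers behind the flap; origin under its middle. Leave alone.
- bottle0: Blue pump bottle with clear cap, 48 mm in diameter, 165 mm high, standing right of the bed; origin under its middle. Leave alone.
- bottle1: Clear pump bottle, 48 mm in diameter, 165 mm high, standing right of the bed; origin under its middle. Leave alone.
- tape_roll: Roll of packing tape lying flat, 100 mm in diameter, 48 mm high, right of the bed; origin under its middle. Leave alone.
- clamp: Bar clamp lying flat left of the bed, 300 mm long, up to 24 mm high; origin under the middle of its bar. Leave alone.

How it is judged:
By the outcome, as a careful person would: the job done as asked, in the order asked, and still so for the second after the job is handed in, while the arm keeps its last pose, push and grip.
It also fails if it takes over 48 s, if anything falls off the work surface, if the arm or the gripper's body presses on something with over 40 N, if the wrist force passes 120 N, or if a joint passes its speed limit or range.

### The arm

A 6-joint arm with a two-finger parallel gripper is mounted at the origin on the work surface. World frame = base frame: x ahead of the robot, y to its left, z up, the work surface at z = 0. Lengths are in mm, angles in degrees, forces in N, time in s.
With the tool pointing down it reaches from about 350 to 850 mm from the base axis. Payload 8.1 kg.
Tool frame: the origin (TCP) lies between the finger pads; the fingertips stand 22 mm ahead of it and the grasp point (between the pads) lies 3 mm ahead of it; z points along the fingers, y is the line along which they close (so a half turn about z gives the same grasp; the last joint's range is limited). The gripper opens to 85 mm and grips with 20 to 120 N. Pads are 22 mm wide; open, the fingers measure 114 mm over their backs; the gripper's body (76 mm by 85 mm) begins 54 mm behind the grasp point. The pads swing forward as they close: fully open they stand 13 mm farther back than shut.
Start: joints at [-80.523, 7.471, 85.268, -0, 87.261, -4.893], TCP at [148.928, -581.228, 253.292] pointing down, gripper open.
Joint ranges: [-169.43, 169.43], [-51.17, 129.36], [1.28, 143.12], [-76.62, 256.62], [0, 156.53], [-152.29, 152.29]. Speed limits (degrees/s): [136.94, 136.94, 159.86, 180, 180, 180].

### API

Orientations are given as [roll, pitch, yaw] about the fixed x, y, z axes, in that order (R = Rz(yaw) Ry(pitch) Rx(roll)).
In Python, from bench import sense, snapshot, calibration, hand_in gives the robot as it stands.
- The arm moves only by the shell command python3 -m crank 'ROWS' [FORCE]. ROWS is JSON, a list of rows, each a list of 5 numbers: the shift along the tool's x, y, z in cm, then the turn about the tool's z in rad, then the finger opening in cm, from 0 to 8.54. A call has 1 to 20 rows; each row is the pose to reach, as a shift and turn from the pose commanded when the call began, along the tool's axes at that moment; what a row does not reach only later rows make up. A row lasts 1/10 s, in which the tool goes at most 50 mm and 8.59 degrees, less where a joint would pass 70% of its speed; a pose out of reach is approached as far as the arm can. A call with a gripper value outside its range is refused whole. The fingers move at their own pace and stop on an object; FORCE is the grip in N (left out, the last holds). Time passes only in rows, so rows that repeat a pose let the fingers close. It gives the time, the measured TCP pose, the force, the opening and the grip force at its end, in the units of the state.
- sense(): the state, without advancing time (a new reading comes with each control period).
- snapshot(name): name is "side" or "top"; returns (picture, depth): 384x512x3 uint8, red, green, blue; 384x512 float32, mm along the optical axis (not along the pixel's ray), 0 where there is no reading.
- calibration(name): a dict with "fovy" (degrees; the focal length in pixels is half the picture's height over the tangent of half this angle, whatever the lens; pixels are square), "cx", "cy" (the principal point, pixels), "k1" (the pictures are not rectified: a ray, as slopes to the right and down, at radius r is drawn at 1 + k1 r^2 times it, then the intrinsics apply), "rvec" (rotation vector, rad) and "tvec" (3), from world to camera coordinates, as OpenCV has them. Camera axes: x right, y down, z forward; pixel columns grow to the right and rows downward; lengths in mm; the calibration is good to about 2 mm. A picture is of the moment at which its call begins. calibration takes no time and is no camera call.
- hand_in(): hands the job in; it is judged then, once.
The state is a dict: "time": time; "joint_pos": joint angles; "qd": joint speeds; "joint_efforts": joint torques, N m; "tool_pos": TCP position; "tcp_rot": TCP orientation; "ft_force": force on the tool from outside, world axes, zero at the start; "wrist_torque": the same for the moment, N m; "finger_gap": finger opening in mm; "grip_force": force on a finger pad.
Only numpy, scipy, OpenCV 4.12 (cv2) and the standard library are available. Lean on these libraries where they do the work, as an engineer would, in place of code of your own. Each camera call takes 0.05 s, during which the arm holds its last target. There are 200 camera calls.

## Working session

There is one attempt and no reset: what is moved stays moved. The work goes in short steps, Python scripts to look and compute and a shell command to move; the robot and the scene stay as the last step left them, time stands still between calls to the robot, and variables do not carry over. Pictures are saved under pics/ and viewed, at most 10 in all, crops included, and the job is handed in when it is done.

```bash
mkdir -p pics; ls; cat > h.py <<'E'
import numpy as np, cv2
from bench import sense, snapshot, calibration, hand_in
def cam(n):
    c=calibration(n); f=192/np.tan(np.radians(c["fovy"])/2)
    R=cv2.Rodrigues(np.array(c["rvec"],float))[0]; t=np.array(c["tvec"],float)
    return c,f,R,t
def ray(n,u,v):
    c,f,R,t=cam(n); d=np.array([(u-c["cx"])/f,(v-c["cy"])/f]); s=d.copy()
    for _ in range(20): s=d/(1+c["k1"]*(s@s))
    return -R.T@t, R.T@np.array([s[0],s[1],1.])
def onz(n,u,v,z):
    o,d=ray(n,u,v); return o+d*(z-o[2])/d[2]
def atdepth(n,u,v,D):
    o,d=ray(n,u,v); return o+d*D
def proj(n,p):
    c,f,R,t=cam(n); q=R@np.asarray(p,float)+t; s=q[:2]/q[2]; s=s*(1+c["k1"]*(s@s)); return s*f+[c["cx"],c["cy"]]
def tri(a,b):
    (o1,d1),(o2,d2)=a,b
    k=np.linalg.lstsq(np.c_[d1,-d2],o2-o1,rcond=None)[0]
    p,q=o1+d1*k[0],o2+d2*k[1]; return (p+q)/2,np.linalg.norm(p-q)
E
python3 - <<'E'
from h import *
for n in("side","top"):
    p,d=snapshot(n); cv2.imwrite(f"pics/{n}0.png",p[:,:,::-1]); np.save(f"{n}0.npy",d)
    c,f,R,t=cam(n); print(n,f,c["k1"],-R.T@t,R[2])
s=sense();print(s)
E
```

```text
pics
side 473.4462748780368 -0.02264650497900441 [ 756.60892815  773.85543047 1252.19583917] [-0.12638134 -0.58935892 -0.7979247 ]
top 465.24623010070565 0.05058846127600011 [2.96681445e+02 9.84076951e-01 1.47602040e+03] [ 0.21975105  0.00507709 -0.97554277]
{'time': 0.1, 'joint_pos': array([-8.05231665e+01,  7.50902250e+00,  8.53240209e+01, -7.32726557e-04,
        8.72608828e+01, -4.89459601e+00]), 'qd': array([-3.25027412e-02, -8.37194643e-02, -1.53249213e-01,  1.00637081e-01,
       -8.79787204e-05,  3.74570823e-02]), 'joint_efforts': array([ 4.77129797e-04, -5.70952463e+01, -5.01940620e+01, -2.16207509e-04,
        8.18288536e-03,  9.11325884e-06]), 'tool_pos': array([ 148.8501915 , -580.77008427,  252.35822355]), 'tcp_rot': array([-1.79906354e+02, -7.28489956e-03,  1.43714592e+01]), 'ft_force': array([ 0.43452078,  0.24979932, -0.03370825]), 'wrist_torque': array([-0.02329759,  0.03928906, -0.0095877 ]), 'grip_force': 0.0, 'finger_gap': 85.53347439296012}
```

View pics/side0.png

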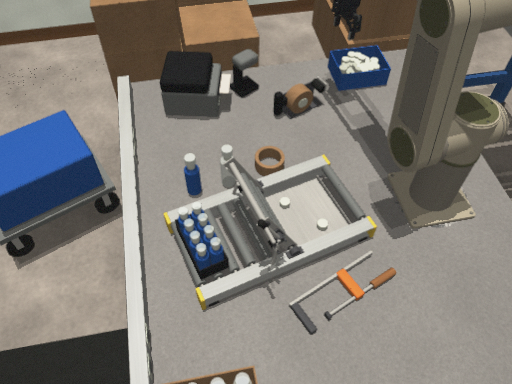

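View pics/top0.png

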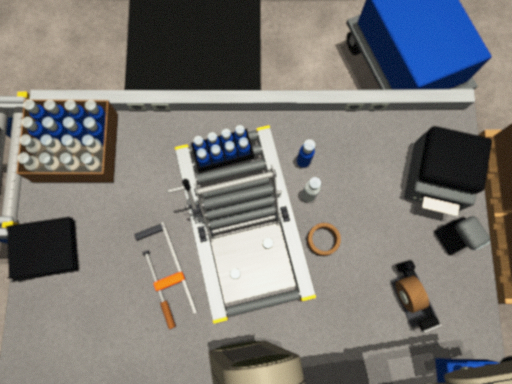

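The top view (up = +x, left = +y) shows the bed with yellow corner caps near (182,149), (264,128), (218,320), (308,297). The leaning flap is around (235,200), with the kickstand and tang at its left near (183,195). Next I measure the bed pose and zoom in on the flap.

```bash
python3 - <<'E'
from h import *
a=cv2.imread("pics/top0.png"); d=np.load("top0.npy")
h=cv2.cvtColor(a,cv2.COLOR_BGR2HSV); m=cv2.inRange(h,(20,120,120),(35,255,255)); m[:,:150]=0
n,l,st,ce=cv2.connectedComponentsWithStats(m)
for i in range(1,n):
    if st[i,4]>8: print(st[i],ce[i],onz("top",*ce[i],60).round(1))
t=cv2.resize(a[120:260,150:320],None,fx=4,fy=4,interpolation=cv2.INTER_CUBIC)
b=cv2.imread("pics/side0.png"); s=cv2.resize(b[170:320,200:330],None,fx=4,fy=4,interpolation=cv2.INTER_CUBIC)
cv2.imwrite("pics/tz.png",t); cv2.imwrite("pics/sz.png",s)
E
```

```text
[256 125  14   6  42] [262.78571429 127.28571429] [848.2 -38.9  60. ]
[175 144  14   6  42] [181.21428571 146.26190476] [784.6 222.4  60. ]
[301 295  15   6  52] [308.17307692 297.73076923] [ 311.1 -169.    60. ]
[213 317  15   7  55] [220.         319.94545455] [247.8  91.7  60. ]
```

View pics/tz.png

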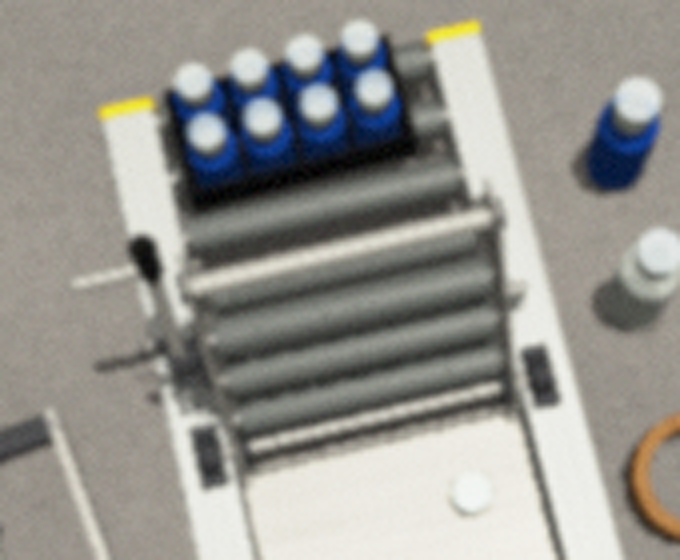

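View pics/sz.png

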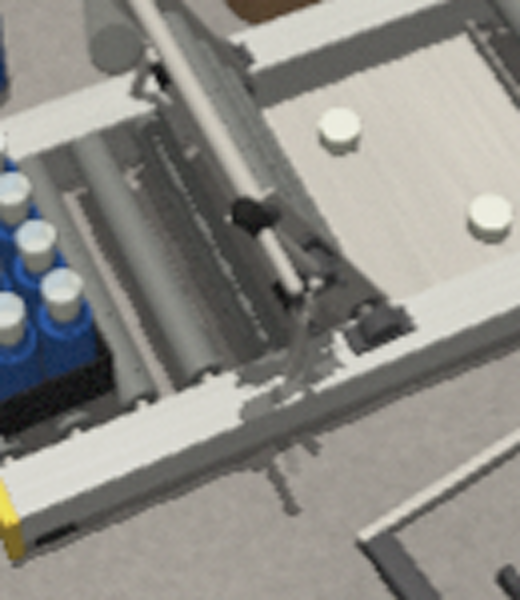

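The zooms show the light grab rail from about (195,287) to (490,217) in the top zoom. The black foot is at (143,250), the tang runs from there out to (73,284), and the shaft lies along (250,445)–(500,385). In the side zoom the foot is at (250,212) and the tang tip at (297,288).

```bash
python3 - <<'E'
from h import *
T=lambda x,y:((x+.5)/4-.5+150,(y+.5)/4-.5+120)
S=lambda x,y:((x+.5)/4-.5+200,(y+.5)/4-.5+170)
c=np.array([[848.2,-38.9],[784.6,222.4],[311.1,-169],[247.8,91.7]])
ex=(c[0]-c[2])+(c[1]-c[3]); yaw=np.arctan2(ex[1],ex[0]); print("yaw",np.degrees(yaw),"yawy",np.degrees(np.arctan2(*(-1,1)*((c[1]-c[0])+(c[3]-c[2])))))
ex=np.array([np.cos(yaw),np.sin(yaw)]); ey=np.array([-ex[1],ex[0]]); mid=c.mean(0)
def bed(p): return np.array([(p[:2]-mid)@ex,(p[:2]-mid)@ey]).round(1)
for nm,x,y,z in(("shaftL",250,445,60),("shaftR",500,386,60),("railL",195,287,240),("railR",490,217,240),("tangtip",73,284,268),("tangroot",130,271,268),("foot",143,250,286)):
    p=onz("top",*T(x,y),z); print(nm,p.round(1),bed(p))
for nm,a,b in(("tangtip",(73,284),(297,288)),("foot",(143,252),(250,212))):
    p,e=tri(ray("top",*T(*a)),ray("side",*S(*b))); print(nm,p.round(1),e.round(1),bed(p))
# depth points on the rail
d=np.load("top0.npy")
for f in(.1,.3,.5,.7,.9):
    u,v=T(195+295*f,287-70*f); k=d[int(round(v)),int(round(u))]; p=atdepth("top",u,v,k); print(p.round(1),bed(p))
print("mid",mid)
E
```

```text
yaw 13.650203213792473 yawy 13.663744664091606
shaftL [511.4 119.3  60. ] [-13.6  98.8]
shaftR [557.  -73.2  60. ] [-14.8 -99. ]
railL [593.  143.6 240. ] [ 71.5 103.1]
railR [642.1 -58.5 240. ] [  71.4 -104.8]
tangtip [588.6 221.7 268. ] [ 85.6 180.1]
tangroot [597.4 184.  268. ] [ 85.3 141.3]
foot [607.2 173.1 286. ] [ 92.2 128.4]
tangtip [586.7 221.7 271.1] 2.5 [ 83.8 180.5]
foot [605.  173.4 286.2] 1.6 [ 90.2 129.2]
[596.1 122.8 247.5] [69.5 82.1]
[606.1  82.9 246.4] [69.8 41. ]
[615.2  42.7 248.8] [69.2 -0.2]
[626.    2.5 245. ] [ 70.1 -41.8]
[636.  -38.  244.2] [ 70.3 -83.5]
mid [547.925  26.55 ]
```

Everything agrees: hinge at about (532.7, 22.8), bed yaw 13.65°. Next I close the fingers and move above and behind the tang.

```bash
python3 -m crank '[[0,0,-5,0,0],[0,0,-11,0,0],[65.9,-64.8,-11,-1.558,0],[65.9,-64.8,-11,-1.558,0],[65.9,-64.8,-11,-1.558,0],[65.9,-64.8,-11,-1.558,0],[65.9,-64.8,-11,-1.558,0],[65.9,-64.8,-11,-1.558,0],[65.9,-64.8,-11,-1.558,0],[65.9,-64.8,-11,-1.558,0],[65.9,-64.8,-11,-1.558,0],[65.9,-64.8,-11,-1.558,0],[65.9,-64.8,-11,-1.558,0],[65.9,-64.8,-11,-1.558,0],[65.9,-64.8,-11,-1.558,0],[65.9,-64.8,-11,-1.558,0],[65.9,-64.8,-11,-1.558,0],[65.9,-64.8,-11,-1.558,0],[65.9,-64.8,-11,-1.558,0],[65.9,-64.8,-11,-1.558,0]]' 30
cat >> h.py <<'E'
H=np.array([532.7,22.8]); b=np.radians(13.65); EX=np.array([np.cos(b),np.sin(b)]); EY=np.array([-EX[1],EX[0]])
def where():
    s=sense(); p=s["tool_pos"]-np.r_[H,0]; return s["time"],(p[:2]@EX).round(1),(p[:2]@EY).round(1),p[2].round(1),s["tcp_rot"].round(2),s["ft_force"].round(2),s["finger_gap"],s["grip_force"]
E
python3 -c "from h import *;print(where())"
```

```text
time: 2.1
tool_pos: [614.5, 191.3, 362.4]
tcp_rot: [-180.0, 0.0, 103.6]
ft_force: [0.8, 0.2, -0.6]
finger_gap: -0.1
grip_force: 0.0
(2.1, np.float64(119.3), np.float64(144.4), np.float64(362.4), array([-1.7996e+02,  1.0000e-02,  1.0365e+02]), array([ 0.83,  0.17, -0.62]), -0.13235104949391052, 0.0)
```

Now the tool x/y/z axes are bed +y/+x/down. I shift to X=137, Y=160, then go down behind the tang.

```bash
python3 -m crank '[[1.6,1.8,0,0,0],[1.6,1.8,0,0,0],[1.6,1.8,3,0,0],[1.6,1.8,6,0,0],[1.6,1.8,9,0,0],[1.6,1.8,9,0,0]]'
python3 - <<'E'
from h import *
print(where())
a=snapshot("top")[0][:,:,::-1];s=snapshot("side")[0][:,:,::-1]
a=cv2.resize(a[130:240,150:260],(396,396),interpolation=2);s=cv2.resize(s[170:280,210:320],(396,396),interpolation=2)
cv2.imwrite("pics/p1.png",np.hstack([a,s]))
E
```

```text
time: 2.7
tool_pos: [624.9, 207.6, 266.9]
tcp_rot: [-179.4, 0.0, 103.6]
ft_force: [-0.1, -0.1, -0.7]
finger_gap: -0.2
grip_force: 0.0
(2.7, np.float64(133.2), np.float64(157.8), np.float64(266.9), array([-1.7943e+02,  2.0000e-02,  1.0360e+02]), array([-0.06, -0.1 , -0.74]), -0.21016414363526661, 0.0)
```

View pics/p1.png

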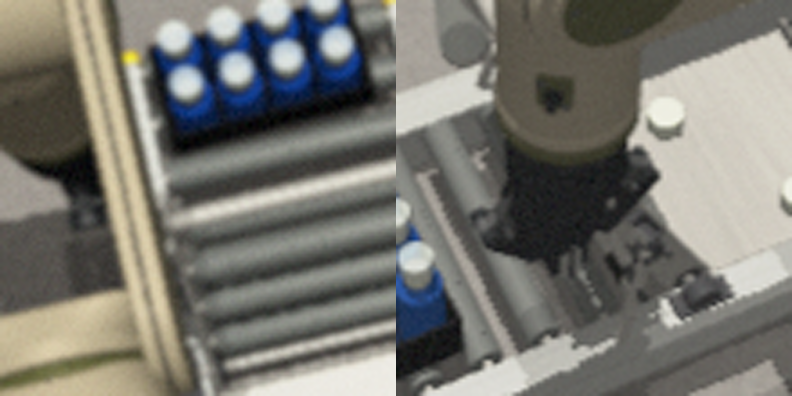

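Gripper is behind the tang, with the flap still on its stop. I push forward slowly.

```bash
python3 -m crank '[[0,-0.5,-0.3,0,0],[0,-1,-0.3,0,0],[0,-1.5,-0.3,0,0],[0,-2,-0.3,0,0],[0,-2.5,-0.3,0,0],[0,-3,-0.3,0,0],[0,-3.5,-0.3,0,0],[0,-4,-0.3,0,0],[0,-4.5,-0.3,0,0],[0,-5,-0.3,0,0],[0,-5.5,-0.3,0,0],[0,-6,-0.3,0,0]]'
python3 - <<'E'
from h import *
print(where())
E
```

```text
time: 4.0
tool_pos: [568.8, 194.8, 275.9]
tcp_rot: [-180.0, -0.0, 103.6]
ft_force: [1.7, -0.2, 1.7]
finger_gap: -0.1
grip_force: 0.5
(4.0, np.float64(75.7), np.float64(158.6), np.float64(275.9), array([-179.97,   -0.  ,  103.64]), array([ 1.72, -0.22,  1.66]), -0.09705735590674042, 0.4853895306587219)
```

```bash
python3 -m crank '[[0,-0.5,0,0,0],[0,-1,0,0,0],[0,-1.5,0,0,0],[0,-2,0,0,0],[0,-2.5,0.2,0,0],[0,-3,0.3,0,0],[0,-3.5,0.5,0,0],[0,-4,0.7,0,0],[0,-4.5,1,0,0],[0,-5,1.3,0,0],[0,-5.5,1.6,0,0],[0,-6,2.0,0,0],[0,-6.5,2.3,0,0],[0,-7,2.6,0,0]]'
python3 - <<'E'
from h import *
print(where())
E
```

```text
time: 5.4
tool_pos: [500.9, 178.3, 249.7]
tcp_rot: [-180.0, -0.0, 103.6]
ft_force: [0.1, 0.4, 0.3]
finger_gap: -0.1
grip_force: 0.0
(5.4, np.float64(5.8), np.float64(158.6), np.float64(249.7), array([-179.99,   -0.  ,  103.64]), array([0.1 , 0.44, 0.28]), -0.1405348046354001, 0.0)
```

Contact was lost, so the leg has gone over centre. I rise and move above the rail, then check that the kickstand is home.

```bash
python3 -m crank '[[0,0,-4,0,0],[0,0,-9,0,4],[-4,2,-10,0,6.5],[-8,4,-10,0,6.5],[-12,6,-10,0,6.5],[-15.9,8.1,-10,0,6.5],[-15.9,8.1,-10,0,6.5],[-15.9,8.1,-10,0,6.5]]'
python3 - <<'E'
from h import *
print(where())
a=snapshot("top")[0][:,:,::-1];s=snapshot("side")[0][:,:,::-1]
a=cv2.resize(a[150:270,150:270],(396,396),interpolation=2);s=cv2.resize(s[170:290,210:330],(396,396),interpolation=2)
cv2.imwrite("pics/p2.png",np.hstack([a,s]))
E
```

```text
time: 6.2
tool_pos: [617.6, 42.1, 349.1]
tcp_rot: [-179.9, -0.0, 103.5]
ft_force: [-0.1, 0.2, 0.1]
finger_gap: 65.1
grip_force: 0.0
(6.2, np.float64(87.1), np.float64(-1.2), np.float64(349.1), array([-1.7991e+02, -4.0000e-02,  1.0353e+02]), array([-0.09,  0.19,  0.1 ]), 65.14381643374848, 0.0)
```

View pics/p2.png

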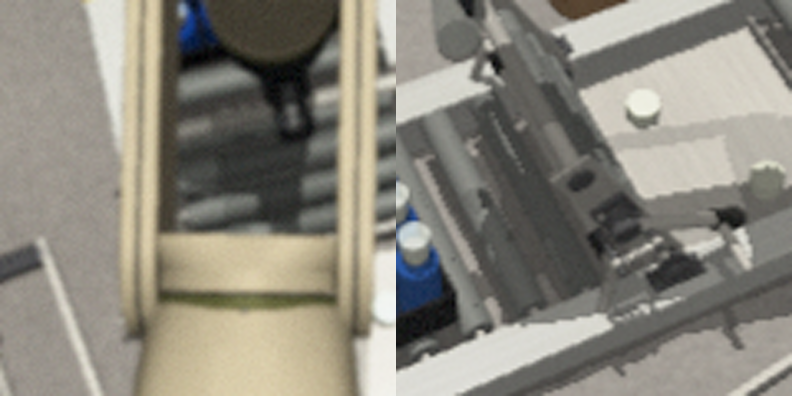

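The side crop shows the black foot now forward and low at (732,215). I compare it with the projection for each kick angle.

```bash
python3 - <<'E'
from h import *
print("seen",210+336/3.3,170+215/3.3)
for k in(1.8,2.2,2.4,2.54,2.7):
    a=.45-k; X=125*np.sin(.45)+125*np.sin(a); z=60+125*np.cos(.45)+125*np.cos(a)
    print(k,X.round(),z.round(),proj("side",np.r_[H+X*EX+128*EY,z]).round(1))
E
```

```text
seen 311.8181818181818 235.15151515151516
1.8 -68.0 200.0 [319.6 216.6]
2.2 -69.0 150.0 [317.7 226.4]
2.4 -62.0 126.0 [314.5 231.9]
2.54 -54.0 111.0 [311.5 235.9]
2.7 -43.0 94.0 [307.4 240.3]
```

The kickstand is fully home (2.54 matches). Now I descend onto the rail and grip.

```bash
python3 -m crank '[[0.1,0,3,0,6.5],[0.1,0,6,0,6.5],[0.1,0,8.5,0,6.5],[0.1,0,10.6,0,6.5],[0.1,0,10.6,0,6.5],[0.1,0,10.6,0,5],[0.1,0,10.6,0,3.5],[0.1,0,10.6,0,2.5],[0.1,0,10.6,0,1.8],[0.1,0,10.6,0,1],[0.1,0,10.6,0,0],[0.1,0,10.6,0,0],[0.1,0,10.6,0,0],[0.1,0,10.6,0,0]]' 40
python3 -c "from h import *;print(where())"
```

```text
time: 7.7
tool_pos: [617.2, 43.9, 245.4]
tcp_rot: [180.0, 0.0, 103.6]
ft_force: [-4.9, -1.2, 7.1]
finger_gap: 15.0
grip_force: 39.3
(7.7, np.float64(87.1), np.float64(0.5), np.float64(245.4), array([1.7998e+02, 1.0000e-02, 1.0363e+02]), array([-4.92, -1.17,  7.07]), 14.969655675522231, 39.26261365413666)
```

Firm grip on the bar (15 mm gap, 39 N). I lift along the arc to about 0.1 rad first.

```bash
python3 -m crank '[[0,-0.45,-0.21,0,0],[0,-0.91,-0.41,0,0],[0,-1.37,-0.6,0,0],[0,-1.84,-0.78,0,0],[0,-2.31,-0.95,0,0],[0,-2.79,-1.1,0,0],[0,-3.27,-1.24,0,0],[0,-3.75,-1.37,0,0],[0,-4.23,-1.49,0,0],[0,-4.72,-1.59,0,0],[0,-5.21,-1.69,0,0],[0,-5.7,-1.77,0,0],[0,-6.2,-1.84,0,0],[0,-6.7,-1.9,0,0],[0,-6.7,-1.9,0,0]]'
python3 - <<'E'
from h import *
print(where())
a=snapshot("top")[0][:,:,::-1];s=snapshot("side")[0][:,:,::-1]
a=cv2.resize(a[150:270,150:320],(561,396),interpolation=2);s=cv2.resize(s[150:290,200:330],(368,396),interpolation=2)
cv2.imwrite("pics/p3.png",cv2.resize(np.hstack([a,s]),(790,337)))
E
```

```text
time: 9.2
tool_pos: [552.2, 27.9, 264.4]
tcp_rot: [179.9, 0.0, 103.6]
ft_force: [2.0, 1.2, 7.4]
finger_gap: 14.4
grip_force: 43.2
(9.2, np.float64(20.2), np.float64(0.4), np.float64(264.4), array([1.7988e+02, 4.0000e-02, 1.0363e+02]), array([2.01, 1.24, 7.4 ]), 14.448432809933815, 43.238402009010315)
```

View pics/p3.png

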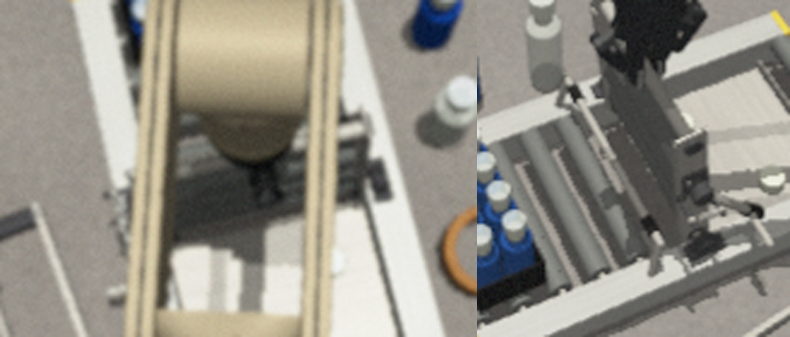

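The flap is nearly upright, held by the rail and with the leg forward. Now the last 20 mm, then hold.

```bash
python3 -m crank '[[0,-0.4,-0.05,0,0],[0,-0.8,-0.1,0,0],[0,-1.2,-0.13,0,0],[0,-1.6,-0.15,0,0],[0,-2,-0.15,0,0],[0,-2,-0.15,0,0],[0,-2,-0.15,0,0],[0,-2,-0.15,0,0]]'
python3 - <<'E'
from h import *
print(where())
a=snapshot("top")[0][:,:,::-1];s=snapshot("side")[0][:,:,::-1]
a=cv2.resize(a[150:270,150:320],(561,396),interpolation=2);s=cv2.resize(s[180:270,240:330],(396,396),interpolation=2)
cv2.imwrite("pics/p4.png",cv2.resize(np.hstack([a,s]),(800,331)))
cv2.imwrite("pics/full4.png",snapshot("side")[0][:,:,::-1])
for k,Y in((0.0,128),(.05,128),(-.05,128)):
    a=k-2.54; X=125*np.sin(k)+125*np.sin(a); z=60+125*np.cos(k)+125*np.cos(a)
    print("foot",k,proj("side",np.r_[H+X*EX+128*EY,z]).round(1),"plate top L",proj("side",np.r_[H+220*np.sin(k)*EX+112*EY,60+220*np.cos(k)]).round(1))
E
```

```text
time: 10.1
tool_pos: [532.9, 23.2, 264.9]
tcp_rot: [180.0, 0.0, 103.6]
ft_force: [2.6, -0.8, 5.5]
finger_gap: 14.4
grip_force: 43.6
(10.1, np.float64(0.3), np.float64(0.4), np.float64(264.9), array([1.7996e+02, 3.0000e-02, 1.0362e+02]), array([ 2.58, -0.83,  5.5 ]), 14.401460317178639, 43.64594578742981)
foot 0.0 [315.5 238.9] plate top L [296.8 203.6]
foot 0.05 [315.3 238.5] plate top L [292.9 205.2]
foot -0.05 [315.7 239.4] plate top L [300.7 202.2]
```

View pics/p4.png

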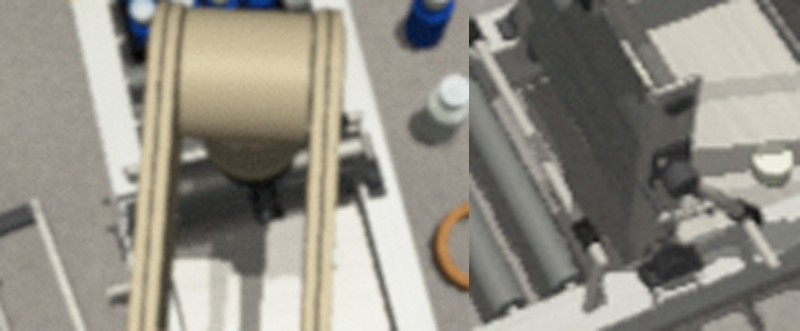

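The flap stands upright: the plate top is at about (295,204) in the side view against a projected (297,204) for zero tilt. The foot matches home. I let it settle, check it is still, and hand in.

```bash
python3 -m crank '[[0,0,0,0,0],[0,0,0,0,0],[0,0,0,0,0],[0,0,0,0,0],[0,0,0,0,0]]' && python3 - <<'E'
from h import *
print(where(), abs(sense()["qd"]).max()); print(hand_in())
E
```

```text
time: 10.75
tool_pos: [533.0, 23.3, 264.9]
tcp_rot: [180.0, 0.0, 103.6]
ft_force: [2.2, -0.8, 6.5]
finger_gap: 14.7
grip_force: 43.7
(10.75, np.float64(0.4), np.float64(0.4), np.float64(264.9), array([1.7997e+02, 3.0000e-02, 1.0363e+02]), array([ 2.19, -0.77,  6.49]), 14.727854040705566, 43.653854727745056) 0.1532346898888713
the job is handed in; nothing more can be done
None
```

I handed the job in at 10.75 s: the kickstand is snapped fully home, and the arm is gripping the grab rail and holding the flap upright, within about 0.02 rad, and still.

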